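# Stopper the grit jar

### The arm

A 7-joint arm with a two-finger parallel gripper is mounted at the origin on a cart in front of the work surface, level with it; the furniture and walls round the work are solid. World frame = base frame: x ahead of the robot, y to its left, z up, the work surface at z = 0. Lengths are in m, angles in rad, forces in N, time in s.
With the tool pointing down it reaches from about 0.425 to 0.875 m from the base axis. Payload 4.7 kg.
Tool frame: the origin (TCP) lies on the centre line of the jaws, within the pads' length; the fingertips stand 22 mm ahead of it and the grasp point (between the pads) lies 3 mm ahead of it; z points along the fingers, y is the line along which they close (so a half turn about z gives the same grasp; the last joint's range is limited). The gripper opens to 87 mm and grips with 3 to 60 N. Pads are 19 mm wide; open, the fingers measure 117 mm over their backs; the gripper's body (75 mm by 190 mm) begins 51 mm behind the grasp point.
Start: joints at [-1.283, 0.321, -0.07, 1.45, 0.023, 1.371, -0.057], TCP at [0.176, 0.626, 0.245] pointing down, gripper open.
Joint ranges: [-2.86, 2.86], [-0.3, 2.09], [-1.38, 1.24], [0.06, 2.45], [-1.56, 4.7], [0.09, 2.05], [-2.69, 2.69]. Speed limits (rad/s): [2.57, 2.57, 3.14, 3.14, 3.14, 3.14, 3.14].

### API

Orientations are given as a unit quaternion [w, x, y, z].
In Python, from plant import bot, snapshot, camera_model, ticket, find_in, tip_of gives the robot as it stands.
- The arm moves only by the tool send_rows, never from a script. Its argument "moves" is a list of rows, each a list of 3 entries, a list of its own where there are three numbers: the opening, from 0 (shut) to 1 (fully open), then the shift along the world's x, y, z as a fraction of full scale, then the turn, a rotation vector about the world's x, y, z as a fraction of full scale. A call has 1 to 12 rows; each row shifts and turns the commanded pose from where the row before left it; what a row does not reach is not made up. Full scale, the value 1, is 5 cm for a shift and 45 degrees for a turn. A row lasts 1/8 s, in which the tool goes at most 62.5 mm and 10.7 degrees, less where a joint would pass 70% of its speed; a pose out of reach is approached as far as the arm can. A call with a number of a shift or a turn outside -1 to 1 is refused whole. A call with a gripper value outside its range is refused whole. The fingers move at their own pace and stop on an object; the grip force is fixed at half the most. Time passes only in rows, so rows that do not move let the fingers close. It gives the time, the measured TCP pose, the force, the opening and the grip force at its end, in the units of the state.
- bot.get_obs(): the state, without advancing time (a new reading comes with each control period).
- snapshot(name): name is "scene" or "top" or "wrist"; returns (picture, depth): 400x640x3 uint8, red, green, blue; 400x640 float32, m along the optical axis (not along the pixel's ray), 0 where there is no reading.
- camera_model(name): a dict with "intrinsics" (3x3 intrinsics, pixels), "pose" (4x4, takes a point from camera to world coordinates). Camera axes: x right, y down, z forward; pixel columns grow to the right and rows downward; lengths in m; the calibration is good to about 2 mm. A picture is of the moment at which its call begins: read the wrist's pose just before it. camera_model takes no time and is no camera call; for the wrist camera it gives the pose at the moment of the call.
- ticket.close_job(): hands the job in; it is judged then, once.
Trained networks look in the newest picture that a camera, given by its name, has taken for a name from the list of things; names that differ only in an ending like _2 or _b are one class to them, and where a whole thing is asked for, a point or a joint stands for the part that bears it (a point fixed in the world has none). Each returns a list of dicts, best first, with "confidence" (0 to 1); they miss things now and then, are a little off and sometimes report something else, mostly with a low value. They report only what shows in the picture. A call takes as long as a camera call. They do not tell look-alikes from the thing itself.
- find_in(query, camera): "box" ([left, top, right, bottom] in pixels, round what is visible of it).
- tip_of(query, camera): "location" ([column, row] in pixels: a listed point, or the origin of a listed thing).
The state is a dict: "clock": time; "q": joint angles; "qvel": joint speeds; "joint_efforts": joint torques, N m; "ee_pos": TCP position; "ee_rot": TCP orientation; "force": force on the tool from outside, world axes, zero at the start; "ft_torque": the same for the moment, N m; "opening": opening from 0.0 (shut) to 1.0 (fully open); "gripper_force": force on a finger pad.
Only numpy, scipy, OpenCV 4.12 (cv2) and the standard library are available. Lean on these libraries where they do the work, as an engineer would, in place of code of your own. Each camera call takes 0.05 s, during which the arm holds its last target. There are 200 camera calls.

### The job

Put the wooden stopper into the neck of the white jar that stands in the low steel caddy, and let go of it while it is only started and still stands proud on the rubber seal inside. Then, no longer gripping it, push it down from above, firmly but without ramming, until its flange sits flush on the rim. Leave the two crystal towers beside the caddy standing.

Things in the scene. Friction and masses are not known exactly. Their poses are not given: they have to be found in the camera images.
- stopper: Turned wooden stopper, 58 mm high, about 60 g, standing small end down. Upward: taper, 23 mm diameter at the foot to 26 mm at height 28; flange 38 mm diameter, height 28 to 33; waist 19 mm diameter; round knob 25 mm diameter, height 36 to 58, flat top. Origin at the centre of the foot, z up along its axis. Clearance in the jar's neck 1.5 mm all round at the taper's top, 3 mm at the foot.
- caddy: Low square tray of dark steel, 84 x 84 x 24 mm, fixed to the table, walls 5 mm. Origin at the centre of its underside, z up, x and y along its sides. In it stands an upright white jar, 56 mm diameter, whose own position is not reported: its axis is 5 to 8.5 mm off the caddy's centre in some unknown horizontal direction. It stays put unless pushed sideways with about 40 N.
- rim_level (a point): Point over the caddy's centre, 86 mm above its origin, at the height of the jar's flat rim (not the neck's true centre: see the caddy). Neck 39 mm outside, 29 mm inside diameter, straight. Fully home (flange on rim) the stopper's origin is 28 mm below this height.
- seal_level (a point): Point over the caddy's centre, 18 mm below the rim. The rubber ring seal in the neck starts with its top here or up to 3 mm lower; it carries a resting stopper upright, flange 7 to 10 mm proud of the rim. Pushed with about 10 N it slides on down, without springing back, until the flange meets the rim.
- tower_clear: Pale six-sided pointed crystal tower, 25 x 24 x 104 mm, loose, standing near the caddy on the robot's right. Origin at the centre of its foot, z up.
- tower_grey: Grey six-sided pointed crystal tower, 20 x 24 x 82 mm, loose, standing near the caddy on the robot's left. Origin at the centre of its foot, z up.
Things that resemble listed ones, but are neither listed nor needed, are in the scene too. Leave any orange look-alike of the tower_grey alone.

How it is judged:
By the outcome, as a careful person would: the job done as asked, in the order asked, and still so for the second after the job is handed in, with the robot touching nothing.
It also fails if it takes over 58 s, if anything falls off the work surface, if the arm or the gripper's body presses on something with over 40 N, if the wrist force passes 120 N, or if a joint passes its speed limit or range.

## Working session

There is one attempt and no reset: what is moved stays moved. The work goes in short steps, Python scripts to look and compute and a tool call to move; the robot and the scene stay as the last step left them, time stands still between calls to the robot, and variables do not carry over. Pictures are saved under pics/ and viewed, at most 10 in all, crops included, and the job is handed in when it is done.

Besides the shell and the picture viewer there is one more tool, called after ">>>" as name(argument=value, ...) on one line, values as JSON. send_rows: Moves the arm, as the interface text tells. Its arguments: {"type":"object","properties":{"moves":{"type":"array"}},"required":["moves"]}

```bash
mkdir -p pics; ls; cat > h.py <<'E'
import numpy as np, cv2
from plant import bot, snapshot, camera_model, ticket, find_in, tip_of
def cloud(d,m):
    K=np.array(m["intrinsics"]);T=np.array(m["pose"]);v,u=np.mgrid[:d.shape[0],:d.shape[1]]
    P=np.stack([(u-K[0,2])/K[0,0]*d,(v-K[1,2])/K[1,1]*d,d],-1)
    return P@T[:3,:3].T+T[:3,3]
def shot(n):
    m=camera_model(n);p,d=snapshot(n);return p,d,m,cloud(d,m)
E
python3 - <<'E'
from h import *
o=bot.get_obs();print(o["clock"],o["ee_pos"],o["ee_rot"],o["opening"],o["force"])
ims=[]
for c in("scene","top"):
    p,d,m,P=shot(c);np.savez(f"{c}.npz",p=p,d=d,P=P,T=m["pose"],K=m["intrinsics"])
    print(c,np.round(m["pose"],3).tolist(),np.round(m["intrinsics"],1).tolist())
    for q in("stopper","caddy","tower_clear","tower_grey"):
        for r in find_in(q,c)[:3]:
            b=np.array(r["box"]);x,y=((b[:2]+b[2:])/2).astype(int);print(q,b.round(),round(r["confidence"],2),P[min(y,399),min(x,639)].round(3))
    for q in ("rim_level",):
        for r in tip_of(q,c)[:2]: print(q,r)
    cv2.imwrite(f"pics/{c}.png",p[...,::-1])
E
```

```text
pics
0.0 [0.17562682 0.62527739 0.24346464] [-9.63001402e-05  1.36443160e-01  9.90647433e-01 -9.57878594e-04] 1.0010233833837465 [-0.32710392 -0.86019435  0.73168214]
scene [[-0.819, -0.426, 0.384, 0.125], [-0.574, 0.615, -0.541, 0.454], [-0.006, -0.663, -0.749, 0.782], [0.0, 0.0, 0.0, 1.0]] [[457.7, 0.0, 317.9], [0.0, 457.7, 198.6], [0.0, 0.0, 1.0]]
stopper [367. 176. 383. 199.] 0.84 [ 0.422 -0.184  0.038]
caddy [224. 230. 277. 287.] 0.67 [0.52  0.124 0.05 ]
tower_clear [278. 199. 289. 238.] 0.87 [0.522 0.017 0.062]
tower_grey [246. 297. 260. 324.] 0.77 [0.445 0.205 0.05 ]
tower_grey [280. 290. 291. 318.] 0.65 [0.407 0.16  0.048]
tower_grey [220. 314. 234. 337.] 0.58 [0.467 0.249 0.039]
rim_level {'location': [248.3, 238.3], 'confidence': 0.7}
top [[0.067, -0.977, 0.2, 0.303], [-0.998, -0.065, 0.015, -0.04], [-0.002, -0.201, -0.98, 1.077], [0.0, 0.0, 0.0, 1.0]] [[468.3, 0.0, 319.4], [0.0, 468.3, 195.6], [0.0, 0.0, 1.0]]
stopper [387. 234. 401. 250.] 0.47 [ 0.422 -0.191  0.055]
caddy [386. 235. 404. 252.] 0.62 [ 0.418 -0.193  0.057]
caddy [243. 167. 285. 210.] 0.61 [0.52  0.1   0.062]
tower_clear [301. 181. 314. 198.] 0.53 [0.52  0.004 0.082]
tower_grey [217. 181. 230. 192.] 0.7 [0.518 0.191 0.065]
tower_grey [214. 214. 227. 227.] 0.4 [0.442 0.19  0.06 ]
rim_level {'location': [262.2, 182.9], 'confidence': 0.91}
```

```bash
python3 - <<'E'
from h import *
s=np.load("scene.npz");t=np.load("top.npz")
a=cv2.resize(s["p"][150:350,190:410],None,fx=3.5,fy=3,interpolation=2)
b=cv2.resize(t["p"][130:280,190:420],None,fx=3.4,fy=3.9,interpolation=2)
cv2.imwrite("pics/a.png",a[:600,:,::-1]);cv2.imwrite("pics/b.png",b[:,:,::-1])
for n,z in(("scene",s),("top",t)):
    P=z["P"]
    for nm,c,r,z0,z1 in(("stop knob",(.42,-.19),.04,.045,.07),("stop all",(.42,-.19),.04,.015,.07),("rim",(.52,.1),.045,.078,.1),("body",(.52,.1),.06,.03,.075),("clear",(.522,.01),.03,.05,.12),("g1",(.518,.2),.03,.05,.1),("g2",(.442,.2),.025,.05,.1),("g3",(.407,.16),.025,.05,.1),("g4",(.467,.249),.025,.04,.1)):
        m=(np.hypot(P[...,0]-c[0],P[...,1]-c[1])<r)&(P[...,2]>z0)&(P[...,2]<z1)
        if m.sum(): q=P[m];print(n,nm,m.sum(),q.mean(0).round(3),q.min(0).round(3),q.max(0).round(3),z["p"][m].mean(0).astype(int))
E
```

```text
scene stop knob 106 [ 0.425 -0.19   0.055] [ 0.414 -0.204  0.045] [ 0.438 -0.178  0.061] [131  97  70]
scene stop all 247 [ 0.424 -0.188  0.042] [ 0.408 -0.209  0.015] [ 0.445 -0.173  0.061] [116  88  64]
scene rim 188 [0.536 0.113 0.084] [0.518 0.093 0.078] [0.556 0.131 0.089] [158 161 158]
scene body 583 [0.529 0.119 0.053] [0.509 0.085 0.03 ] [0.564 0.14  0.075] [139 135 123]
scene clear 185 [0.525 0.012 0.074] [ 0.517 -0.001  0.05 ] [0.538 0.021 0.103] [120 118 109]
scene g1 115 [0.523 0.197 0.064] [0.517 0.185 0.05 ] [0.533 0.205 0.079] [91 89 82]
scene g2 111 [0.446 0.2   0.064] [0.439 0.188 0.05 ] [0.456 0.206 0.081] [143  86  56]
scene g3 114 [0.411 0.158 0.064] [0.405 0.145 0.05 ] [0.422 0.166 0.08 ] [145  88  57]
scene g4 154 [0.471 0.248 0.06 ] [0.465 0.237 0.041] [0.481 0.256 0.083] [139  85  56]
top stop knob 106 [ 0.424 -0.195  0.056] [ 0.412 -0.206  0.046] [ 0.436 -0.183  0.06 ] [163 108  69]
top stop all 221 [ 0.423 -0.193  0.044] [ 0.407 -0.213  0.027] [ 0.443 -0.177  0.06 ] [148  99  64]
top rim 126 [0.535 0.109 0.084] [0.517 0.09  0.078] [0.554 0.128 0.089] [170 171 175]
top body 323 [0.528 0.105 0.053] [0.508 0.082 0.031] [0.562 0.136 0.075] [138 131 121]
top clear 114 [0.524 0.003 0.079] [ 0.515 -0.008  0.05 ] [0.54  0.016 0.102] [117 113 106]
top g1 61 [0.521 0.19  0.065] [0.515 0.182 0.051] [0.531 0.202 0.078] [80 77 74]
top g2 67 [0.446 0.193 0.064] [0.437 0.185 0.05 ] [0.456 0.204 0.08 ] [139  75  38]
top g3 64 [0.411 0.15  0.065] [0.403 0.141 0.05 ] [0.421 0.161 0.079] [138  73  36]
top g4 73 [0.471 0.24  0.062] [0.463 0.233 0.043] [0.481 0.253 0.082] [135  73  37]
```

View pics/a.png

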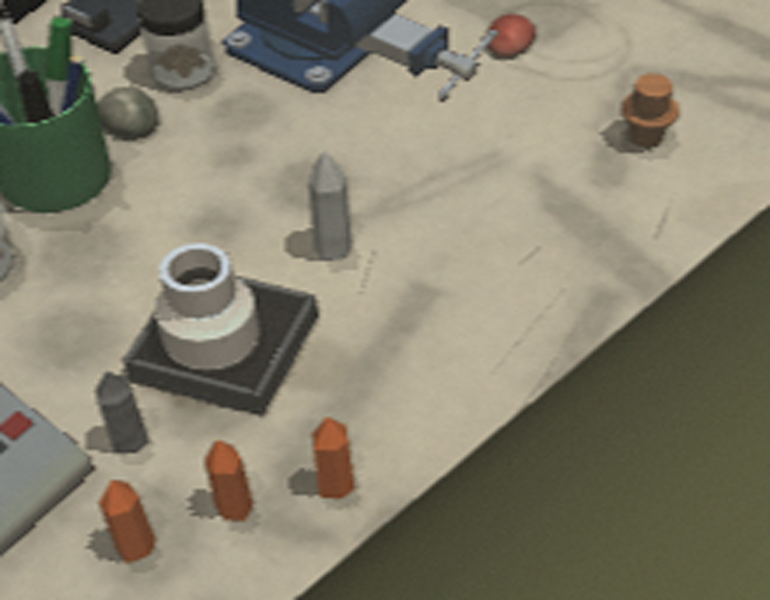

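View pics/b.png

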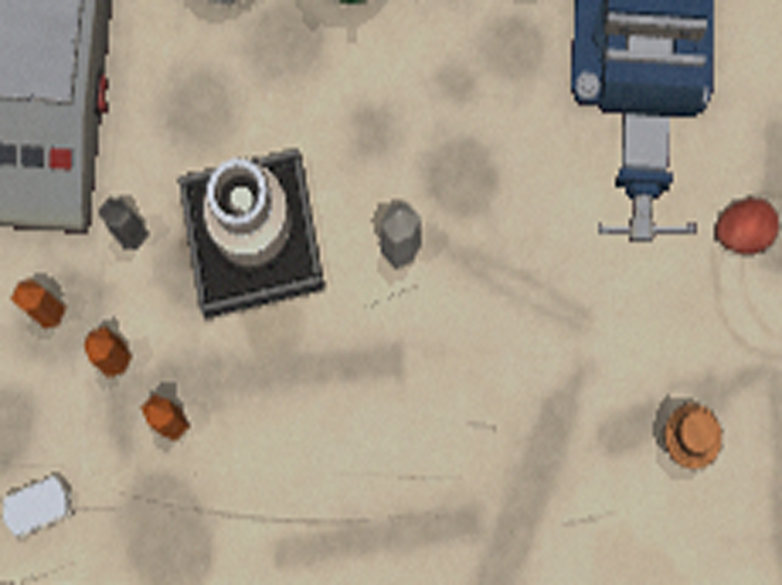

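View pics/scene.png

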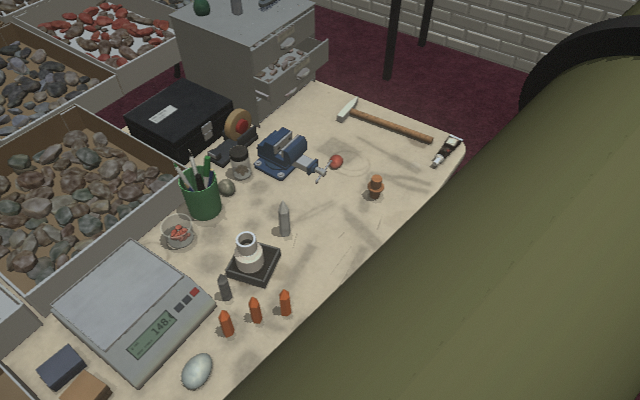

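The scene crop (a.png) shows the stopper at about (650,110), the jar neck at (195,280) and the clear tower at (328,210). The grey tower is at (122,410), with three orange look-alikes below it. The top view agrees with this. Scene pixels are stopper (375,187) and neck (246,243). Nothing blocks the path, so I'll move above the jar for wrist views.

>>> send_rows(moves=[[1,[0.62,-0.9,0.1],[0,0,0]],[1,[0.62,-0.9,0.1],[0,0,0]],[1,[0.62,-0.9,0.1],[0,0,0]],[1,[0.62,-0.9,0.1],[0,0,0]],[1,[0.62,-0.9,0.1],[0,0,0]],[1,[0.62,-0.9,0.1],[0,0,0]],[1,[0.62,-0.9,0.1],[0,0,0]],[1,[0.62,-0.9,0.1],[0,0,0]],[1,[0.62,-0.9,0],[0,0,0]],[1,[0.62,-0.9,0],[0,0,0]],[1,[0.62,-0.9,0],[0,0,0]],[1,[0,0,0],[0,0,0]]])

```text
clock: 2.1
ee_pos: [0.5189, 0.1254, 0.2849]
ee_rot: [0.001, 0.141, 0.99, -0.001]
force: [0.2, 1.6, 1.0]
opening: 1.0
gripper_force: 0.0
```

```bash
cat >> h.py <<'E'
def rimfit(P,z0=.079,z1=.094,c=(.535,.11),r=.035):
    m=(np.hypot(P[...,0]-c[0],P[...,1]-c[1])<r)&(P[...,2]>z0)&(P[...,2]<z1)
    return P[m]
E
python3 - <<'E'
from h import *
o=bot.get_obs();print(o["clock"],o["ee_pos"].round(4),o["ee_rot"].round(3),o["q"].round(2))
p,d,m,P=shot("wrist");np.savez("w1.npz",p=p,d=d,P=P,T=m["pose"],K=m["intrinsics"])
print(np.round(m["pose"],3).tolist(),np.round(m["intrinsics"],1).tolist(),(d>0).mean())
for q in("stopper","caddy","tower_clear","tower_grey"):
  for r in find_in(q,"wrist")[:3]:
    b=np.array(r["box"]);x,y=((b[:2]+b[2:])/2).astype(int);print(q,b.round(),round(r["confidence"],2),P[y,x].round(3))
print(tip_of("rim_level","wrist")[:1])
q=rimfit(P)
if len(q):print(len(q),q.mean(0).round(4),q.min(0).round(4),q.max(0).round(4))
cv2.imwrite("pics/w1.png",p[...,::-1])
E
```

```text
2.1 [0.5189 0.1254 0.2849] [ 0.001  0.141  0.99  -0.001] [-0.68  0.05  0.41  1.69 -0.02  1.4   1.02]
[[0.28, 0.929, 0.243, 0.453], [0.96, -0.271, -0.072, 0.146], [-0.001, 0.254, -0.967, 0.425], [0.0, 0.0, 0.0, 1.0]] [[284.1, 0.0, 323.2], [0.0, 284.1, 202.1], [0.0, 0.0, 1.0]] 0.97637890625
stopper [ 61. 166. 109. 188.] 0.8 [ 0.423 -0.18   0.046]
caddy [276. 146. 353. 223.] 0.85 [0.517 0.114 0.063]
tower_clear [228. 194. 258. 226.] 0.89 [0.522 0.016 0.069]
tower_grey [386. 113. 416. 130.] 0.9 [0.471 0.238 0.063]
tower_grey [361. 162. 381. 180.] 0.81 [0.519 0.189 0.066]
tower_grey [311.  84. 333. 109.] 0.64 [0.418 0.154 0.069]
[{'location': [313.2, 197.2], 'confidence': 0.72}]
386 [0.5351 0.1115 0.085 ] [0.5166 0.092  0.0793] [0.5548 0.1302 0.0879]
```

View pics/w1.png

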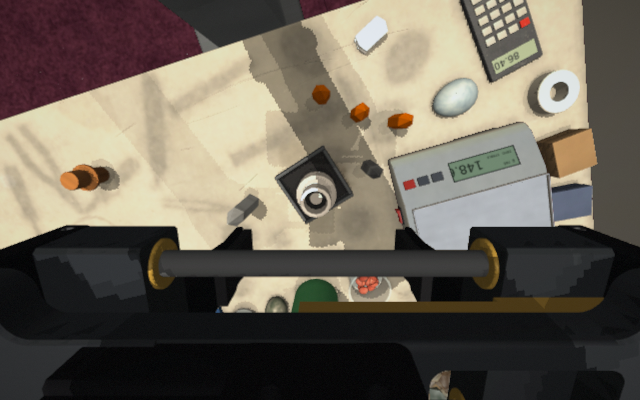

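The wrist view shows the neck at pixel (316,199). Its rim centre is about (0.5357, 0.111, 0.086), matching both fixed cameras to within 2 mm. The stopper is at (85,178). I'll go above the stopper next.

>>> send_rows(moves=[[1,[-0.27,-0.9,-0.15],[0,0,0]],[1,[-0.27,-0.9,-0.15],[0,0,0]],[1,[-0.27,-0.9,-0.15],[0,0,0]],[1,[-0.27,-0.9,-0.15],[0,0,0]],[1,[-0.27,-0.9,-0.25],[0,0,0]],[1,[-0.27,-0.9,-0.3],[0,0,0]],[1,[-0.27,-0.9,-0.4],[0,0,0]],[1,[0,0,0],[0,0,0]],[1,[0,0,0],[0,0,0]]])

```text
clock: 3.52
ee_pos: [0.4228, -0.183, 0.2073]
ee_rot: [0.0, 0.136, 0.991, 0.0]
force: [0.4, 0.2, 0.9]
opening: 0.998
gripper_force: 0.0
```

```bash
python3 - <<'E'
from h import *
o=bot.get_obs();print(o["clock"],o["ee_pos"].round(4),o["ee_rot"].round(4),o["q"].round(2))
p,d,m,P=shot("wrist");np.savez("w2.npz",p=p,d=d,P=P,T=m["pose"],K=m["intrinsics"])
for r in find_in("stopper","wrist")[:2]:print(r)
hy=np.hypot(P[...,0]-.424,P[...,1]+.192)
for z0,z1 in((.056,.064),(.03,.037),(.015,.07)):
    q=P[(hy<.035)&(P[...,2]>z0)&(P[...,2]<z1)];print(z0,len(q),q.mean(0).round(4),q.min(0).round(4),q.max(0).round(4),((q.min(0)+q.max(0))/2).round(4))
V=P[(P[...,2]>.02)&(hy>.035)&(hy<.16)&(P[...,2]<.16)];print(V.min(0),V.max(0))
E
```

```text
3.525 [ 0.4228 -0.183   0.2073] [3.000e-04 1.357e-01 9.908e-01 4.000e-04] [-0.42 -0.11  0.73  1.97  0.08  1.25  1.58]
{'box': [299.7, 182.1, 332.2, 211.1], 'confidence': 0.68}
0.056 396 [ 0.4239 -0.1938  0.0577] [ 0.4122 -0.2057  0.056 ] [ 0.4359 -0.182   0.0596] [ 0.4241 -0.1939  0.0578]
0.03 354 [ 0.4184 -0.1916  0.0327] [ 0.4057 -0.212   0.03  ] [ 0.4426 -0.1753  0.0345] [ 0.4242 -0.1936  0.0322]
0.015 834 [ 0.4209 -0.1925  0.0461] [ 0.4057 -0.212   0.0289] [ 0.4426 -0.1753  0.0596] [ 0.4242 -0.1936  0.0442]
[ 0.53390212 -0.24026468  0.02000748] [ 0.56888141 -0.13625244  0.05601048]
```

>>> send_rows(moves=[[1,[0.03,-0.22,-0.6],[0,0,0]],[1,[0,0,-0.6],[0,0,0]],[1,[0,0,-0.6],[0,0,0]],[1,[0,0,-0.6],[0,0,0]],[1,[0,0,-0.4],[0,0,0]],[1,[0,0,0],[0,0,0]]])

```text
clock: 4.38
ee_pos: [0.4233, -0.1938, 0.0661]
ee_rot: [-0.002, 0.135, 0.991, -0.0]
force: [-0.6, -0.9, 0.3]
opening: 0.998
gripper_force: 0.0
```

>>> send_rows(moves=[[1,[0,0,-0.13],[0,0,0]],[1,[0,0,0],[0,0,0]],[0.5,[0,0,0],[0,0,0]],[0.4,[0,0,0],[0,0,0]],[0.3,[0,0,0],[0,0,0]],[0,[0,0,0],[0,0,0]],[0,[0,0,0],[0,0,0]],[0,[0,0,0],[0,0,0]],[0,[0,0,0],[0,0,0]],[0,[0,0,0],[0,0,0]]])

```text
clock: 5.62
ee_pos: [0.4238, -0.1952, 0.0606]
ee_rot: [0.0, 0.136, 0.991, 0.0]
force: [-0.1, 0.2, -0.3]
opening: 0.277
gripper_force: 30.0
```

>>> send_rows(moves=[[0,[0,0,0.4],[0,0,0]],[0,[0,0,0.7],[0,0,0]],[0,[0,0,0.7],[0,0,0]],[0,[0.2,0.5,0.5],[0,0,0]],[0,[0.3,0.85,0.1],[0,0,0]],[0,[0.32,0.9,0],[0,0,0]],[0,[0.32,0.9,0],[0,0,0]],[0,[0.32,0.9,0],[0,0,0]],[0,[0.32,0.9,0],[0,0,0]],[0,[0.3,0.8,0],[0,0,0]],[0,[0.16,0.37,0],[0,0,0]],[0,[0,0,0],[0,0,0]]])

```text
clock: 7.12
ee_pos: [0.5357, 0.1111, 0.1801]
ee_rot: [-0.0, 0.136, 0.991, -0.001]
force: [0.6, -0.5, -1.5]
opening: 0.28
gripper_force: 30.0
```

```bash
cat > meas.py <<'E'
from h import *
def ring(d,P,T,K,t,zr=.0855):
    # rim: pixels near rim height; intersect rays with plane and fit outer hull circle
    m=(np.hypot(P[...,0]-t[0],P[...,1]-t[1])<.03)&(abs(P[...,2]-.086)<.005)
    q=P[m]
    return q
def circ(q):
    from scipy.optimize import least_squares
    # annulus 14.5..19.5: penalise points outside
    f=lambda c:np.concatenate([np.maximum(0,np.hypot(*(q[:,:2]-c).T)-.0195),np.maximum(0,.0145-np.hypot(*(q[:,:2]-c).T))])
    r=least_squares(f,q[:,:2].mean(0));return r.x,r.cost
if __name__=="__main__":
    o=bot.get_obs();print(o["clock"],o["ee_pos"].round(4),o["ee_rot"].round(4),o["opening"])
    for c in("wrist","top","scene"):
        p,d,m,P=shot(c);np.savez(f"m_{c}.npz",p=p,d=d,P=P,T=m["pose"],K=m["intrinsics"])
        q=ring(d,P,None,None,(.5357,.111))
        if len(q)>10:
            x,cst=circ(q);print(c,"rim",len(q),x.round(4),q[:,2].mean().round(4),((q.min(0)+q.max(0))/2).round(4))
        h=(np.hypot(P[...,0]-o["ee_pos"][0],P[...,1]-o["ee_pos"][1])<.025)&(P[...,2]<o["ee_pos"][2]-.0606+.034)&(P[...,2]>.12)
        s=P[h]
        if len(s):print(c,"stopper",len(s),s.mean(0).round(4),s.min(0).round(4),s.max(0).round(4),((s.min(0)+s.max(0))/2).round(4))
E
python3 meas.py
python3 - <<'E'
from h import *
for f in("w1","w2"):
    z=np.load(f"{f}.npz")
from meas import *
for f in("w1","scene","top"):
    z=np.load(f"{f}.npz");q=ring(0,z["P"],0,0,(.5357,.111));print(f,len(q),circ(q)[0].round(4),((q.min(0)+q.max(0))/2).round(4))
p=np.load("m_wrist.npz")["p"];s=np.load("m_scene.npz")["p"]
cv2.imwrite("pics/c.png",np.hstack([cv2.resize(p[120:260,240:400],(400,350)),cv2.resize(s[180:300,180:300],(350,350))])[...,::-1])
E
```

```text
7.125 [0.5357 0.1111 0.1801] [-3.000e-04  1.356e-01  9.908e-01 -6.000e-04] 0.27966779553706844
wrist rim 445 [0.5358 0.1112] 0.0852 [0.5309 0.1111 0.0845]
wrist stopper 721 [0.524  0.1155 0.1515] [0.5171 0.0973 0.12  ] [0.5382 0.1305 0.1535] [0.5276 0.1139 0.1368]
top rim 34 [0.5355 0.1089] 0.0845 [0.5266 0.1073 0.0854]
scene rim 153 [0.5375 0.1118] 0.0846 [0.5375 0.1125 0.0845]
scene stopper 173 [0.5288 0.1152 0.1417] [0.5193 0.0961 0.1204] [0.5466 0.1285 0.1535] [0.533  0.1123 0.137 ]
w1 365 [0.5358 0.1112] [0.5358 0.111  0.0845]
scene 163 [0.5373 0.1121] [0.5374 0.112  0.0849]
top 111 [0.5355 0.1094] [0.5355 0.109  0.0851]
```

View pics/c.png

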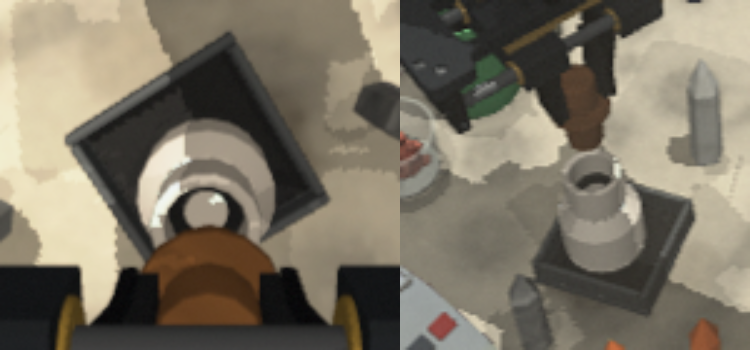

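```bash
python3 - <<'E'
from h import *
from scipy.optimize import least_squares
z=np.load("m_wrist.npz")
for n in("wrist","scene","top"):
    z=np.load(f"m_{n}.npz");P=z["P"]
    h=(np.hypot(P[...,0]-.5357,P[...,1]-.1111)<.03)
    m=h&(abs(P[...,2]-.1505)<.004);q=P[m][:,:2]
    brown=(z["p"][...,0].astype(int)-z["p"][...,2])>15
    q=P[m&brown][:,:2]
    if len(q)<10: print(n,len(q));continue
    # outer edge: max radius per angle bin
    c0=np.array([.5357,.1111]);a=np.arctan2(*(q-c0).T[::-1]);e=[]
    for b in np.arange(-np.pi,np.pi,.2):
        k=(a>=b)&(a<b+.2)
        if k.sum()>2:
            i=np.argmax(np.hypot(*(q[k]-c0).T));e.append(q[k][i])
    e=np.array(e);r=least_squares(lambda c:np.hypot(*(e-c).T)-.019,c0,loss="soft_l1",f_scale=.001)
    print(n,len(q),len(e),r.x.round(4),(1e3*r.fun).round(1))
E
```

```text
wrist 718 15 [0.5362 0.1121] [ 0.2 -0.2  0.1 -0.1  0.1 -6.3 -5.7 -0.2  0.1 -0.1  0.3  0.1  0.2 -0.
  0.2]
scene 97 15 [0.5385 0.1098] [ 0.2  0.1  0.5  0.2 -0.4 -2.2 -1.5 -0.3  1.  -0.6 -0.8  0.8  1.  -0.2
 -0.2]
top 0
```

>>> send_rows(moves=[[0,[-0.01,-0.01,-0.3],[0,0,0]],[0,[0,0,-0.3],[0,0,0]],[0,[0,0,-0.1],[0,0,0]],[0,[0,0,-0.08],[0,0,0]],[0,[0,0,0],[0,0,0]]])

```text
clock: 7.9
ee_pos: [0.5352, 0.1103, 0.1414]
ee_rot: [-0.0, 0.136, 0.991, -0.0]
force: [0.0, -0.1, -1.4]
opening: 0.277
gripper_force: 30.0
```

>>> send_rows(moves=[[0,[0,0,-0.08],[0,0,0]],[0,[0,0,-0.06],[0,0,0]],[0,[0,0,-0.04],[0,0,0]],[0,[0,0,0],[0,0,0]]])

```text
clock: 8.4
ee_pos: [0.5352, 0.1103, 0.1324]
ee_rot: [-0.0, 0.136, 0.991, -0.0]
force: [0.3, 0.0, -2.3]
opening: 0.276
gripper_force: 30.0
```

>>> send_rows(moves=[[0,[0,0,-0.04],[0,0,0]],[0,[0,0,-0.03],[0,0,0]],[0,[0,0,0],[0,0,0]]])

```text
clock: 8.78
ee_pos: [0.5352, 0.1103, 0.1289]
ee_rot: [-0.0, 0.136, 0.991, -0.0]
force: [0.6, 0.0, 0.3]
opening: 0.281
gripper_force: 30.0
```

>>> send_rows(moves=[[0,[0,0,-0.01],[0,0,0]],[0,[0,0,0],[0,0,0]]])

```text
clock: 9.02
ee_pos: [0.5353, 0.1103, 0.1286]
ee_rot: [0.0, 0.136, 0.991, 0.0]
force: [-0.3, 0.1, -1.3]
opening: 0.282
gripper_force: 30.0
```

>>> send_rows(moves=[[0,[0,0,-0.02],[0,0,0]],[0,[0,0,0],[0,0,0]]])

```text
clock: 9.28
ee_pos: [0.5353, 0.1103, 0.1275]
ee_rot: [0.0, 0.136, 0.991, -0.0]
force: [-0.1, -0.5, -0.5]
opening: 0.278
gripper_force: 30.0
```

>>> send_rows(moves=[[0,[0,0,-0.02],[0,0,0]],[0,[0,0,0],[0,0,0]]])

```text
clock: 9.52
ee_pos: [0.5357, 0.1103, 0.1274]
ee_rot: [0.0, 0.136, 0.991, 0.0]
force: [-1.1, -0.8, 4.4]
opening: 0.274
gripper_force: 30.0
```

Contact is at about 4 N with the foot near 0.067, which is on the seal. I'll let go and lift straight up.

>>> send_rows(moves=[[0.35,[0,0,0],[0,0,0]],[0.5,[0,0,0],[0,0,0]],[0.7,[0,0,0],[0,0,0]],[0.7,[0,0,0],[0,0,0]],[0.7,[0,0,0.3],[0,0,0]],[0.7,[0,0,0.6],[0,0,0]],[0.7,[0,0,0.6],[0,0,0]],[0,[0,0,0],[0,0,0]],[0,[0,0,0],[0,0,0]],[0,[0,0,0],[0,0,0]],[0,[0,0,0],[0,0,0]]])

```text
clock: 10.9
ee_pos: [0.5348, 0.1102, 0.2008]
ee_rot: [-0.001, 0.136, 0.991, -0.0]
force: [-0.4, 0.1, 0.4]
opening: 0.331
gripper_force: 0.0
```

```bash
cat > chk.py <<'E'
from h import *
import sys
o=bot.get_obs();print(o["clock"],o["ee_pos"].round(4),o["opening"],o["force"])
ims=[]
for c,w in(("wrist",(120,260,240,400)),("scene",(180,320,180,320))):
    p,d,m,P=shot(c);ims.append(cv2.resize(p[w[0]:w[1],w[2]:w[3]],(390,380)))
    h=np.hypot(P[...,0]-.5357,P[...,1]-.1111)<.024
    br=(p[...,0].astype(int)-p[...,2])>15
    q=P[h&br&(P[...,2]>.08)&(P[...,2]<.135)];t=q[q[:,2]>np.percentile(q[:,2],99)-.004]
    print(c,len(q),"top",t.mean(0).round(4),((t.min(0)+t.max(0))/2).round(4),"knob max",np.percentile(q[:,2],98).round(4))
    hz,e=np.histogram(q[:,2],np.arange(.08,.135,.002));print(dict(zip((e[:-1]*1e3).astype(int).tolist(),hz.tolist())))
cv2.imwrite(f"pics/{sys.argv[1]}.png",np.hstack(ims)[...,::-1])
E
python3 chk.py d
```

```text
10.9 [0.5348 0.1102 0.2008] 0.33134754587392207 [-0.42230227  0.13692928  0.44226176]
wrist 1542 top [0.5351 0.1116 0.1245] [0.5357 0.1116 0.1244] knob max 0.1257
{80: 14, 82: 18, 84: 77, 86: 18, 88: 0, 90: 0, 92: 0, 94: 4, 96: 28, 98: 409, 100: 130, 102: 0, 104: 14, 106: 9, 108: 17, 110: 13, 112: 16, 114: 18, 116: 17, 118: 19, 120: 21, 122: 169, 124: 521, 126: 10, 128: 0, 130: 0, 132: 0}
scene 431 top [0.5371 0.1125 0.1242] [0.5379 0.1127 0.1246] knob max 0.1255
{80: 14, 82: 15, 84: 40, 86: 21, 88: 0, 90: 0, 92: 1, 94: 3, 96: 26, 98: 78, 100: 34, 102: 5, 104: 7, 106: 5, 108: 10, 110: 9, 112: 7, 114: 11, 116: 12, 118: 11, 120: 10, 122: 48, 124: 59, 126: 5, 128: 0, 130: 0, 132: 0}
```

View pics/d.png

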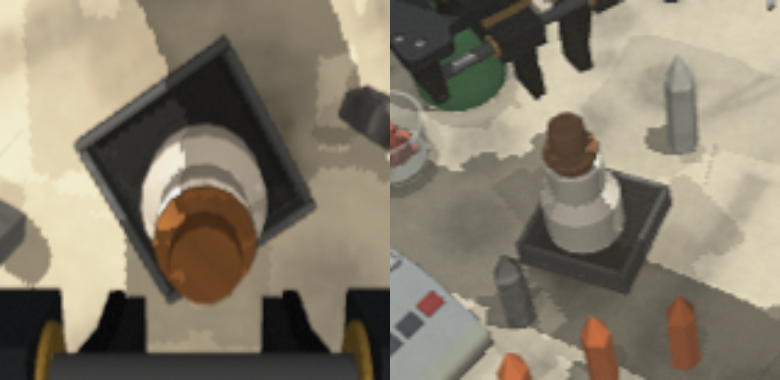

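The picture shows the released stopper upright in the neck and standing proud: knob at about (205,250) in the left crop and (567,130) in the right. Its top is at 0.1245, about 8.5 mm above flush (0.116), and both towers are standing. I'll push with closed fingertips.

>>> send_rows(moves=[[0,[0.02,0.01,-0.3],[0,0,0]],[0,[0,0,-0.35],[0,0,0]],[0,[0,0,-0.2],[0,0,0]],[0,[0,0,-0.1],[0,0,0]],[0,[0,0,-0.03],[0,0,0]],[0,[0,0,0],[0,0,0]]])

```text
clock: 11.75
ee_pos: [0.5365, 0.1108, 0.1529]
ee_rot: [0.0, 0.136, 0.991, 0.0]
force: [-0.1, 0.5, -0.2]
opening: 0.005
gripper_force: 0.0
```

>>> send_rows(moves=[[0,[-0.01,0,-0.06],[0,0,0]],[0,[0,0,-0.04],[0,0,0]],[0,[0,0,-0.03],[0,0,0]],[0,[0,0,0],[0,0,0]]])

```text
clock: 12.25
ee_pos: [0.5364, 0.111, 0.1472]
ee_rot: [0.001, 0.136, 0.991, 0.001]
force: [-0.5, -0.4, 5.1]
opening: 0.008
gripper_force: 2.9
```

Contact at 0.147, as predicted. I'll push in small steps.

>>> send_rows(moves=[[0,[0,0,-0.03],[0,0,0]],[0,[0,0,-0.03],[0,0,0]],[0,[0,0,0],[0,0,0]]])

```text
clock: 12.62
ee_pos: [0.5367, 0.1111, 0.1448]
ee_rot: [0.001, 0.136, 0.991, 0.001]
force: [-1.8, -0.6, 8.1]
opening: 0.005
gripper_force: 4.2
```

>>> send_rows(moves=[[0,[-0.01,0,-0.03],[0,0,0]],[0,[0,0,-0.03],[0,0,0]],[0,[0,0,-0.03],[0,0,0]],[0,[0,0,0],[0,0,0]]])

```text
clock: 13.12
ee_pos: [0.5364, 0.1111, 0.1405]
ee_rot: [0.001, 0.136, 0.991, 0.001]
force: [-1.4, -0.4, 8.2]
opening: 0.007
gripper_force: 4.2
```

>>> send_rows(moves=[[0,[0,0,-0.02],[0,0,0]],[0,[0,0,-0.02],[0,0,0]],[0,[0,0,0],[0,0,0]]])

```text
clock: 13.5
ee_pos: [0.5364, 0.1111, 0.1385]
ee_rot: [0.001, 0.136, 0.991, 0.001]
force: [-1.6, 0.2, 8.7]
opening: 0.007
gripper_force: 4.3
```

>>> send_rows(moves=[[0,[0,0,-0.02],[0,0,0]],[0,[0,0,0],[0,0,0]]])

```text
clock: 13.75
ee_pos: [0.5368, 0.1111, 0.1383]
ee_rot: [0.001, 0.136, 0.991, 0.001]
force: [-2.9, -0.8, 12.6]
opening: 0.005
gripper_force: 6.4
```

>>> send_rows(moves=[[0,[0,0,-0.02],[0,0,0]],[0,[0,0,0],[0,0,0]]])

```text
clock: 14.0
ee_pos: [0.5371, 0.1113, 0.1382]
ee_rot: [0.002, 0.136, 0.991, 0.001]
force: [-3.4, -0.4, 17.0]
opening: 0.006
gripper_force: 8.7
```

>>> send_rows(moves=[[0,[0,0,0.1],[0,0,0]],[0,[0,0,0.3],[0,0,0]],[0,[0,0,0.6],[0,0,0]],[0,[0,0,0.6],[0,0,0]],[0,[0,0,0],[0,0,0]]])

```text
clock: 14.62
ee_pos: [0.5369, 0.1111, 0.2175]
ee_rot: [0.002, 0.136, 0.991, 0.001]
force: [-0.5, -0.4, -0.6]
opening: 0.003
gripper_force: 0.0
```

```bash
python3 chk.py e
```

```text
14.625 [0.5369 0.1111 0.2175] 0.003189932363111406 [-0.50597487 -0.36674322 -0.55609646]
wrist 1220 top [0.5351 0.1117 0.1156] [0.5355 0.1115 0.1154] knob max 0.1169
{80: 14, 82: 18, 84: 31, 86: 8, 88: 79, 90: 382, 92: 12, 94: 3, 96: 9, 98: 10, 100: 12, 102: 10, 104: 11, 106: 15, 108: 13, 110: 10, 112: 26, 114: 372, 116: 185, 118: 0, 120: 0, 122: 0, 124: 0, 126: 0, 128: 0, 130: 0, 132: 0}
scene 370 top [0.5369 0.1128 0.1154] [0.5376 0.1128 0.1154] knob max 0.117
{80: 5, 82: 13, 84: 17, 86: 17, 88: 45, 90: 69, 92: 11, 94: 6, 96: 5, 98: 10, 100: 10, 102: 9, 104: 8, 106: 10, 108: 5, 110: 12, 112: 20, 114: 64, 116: 34, 118: 0, 120: 0, 122: 0, 124: 0, 126: 0, 128: 0, 130: 0, 132: 0}
```

View pics/e.png

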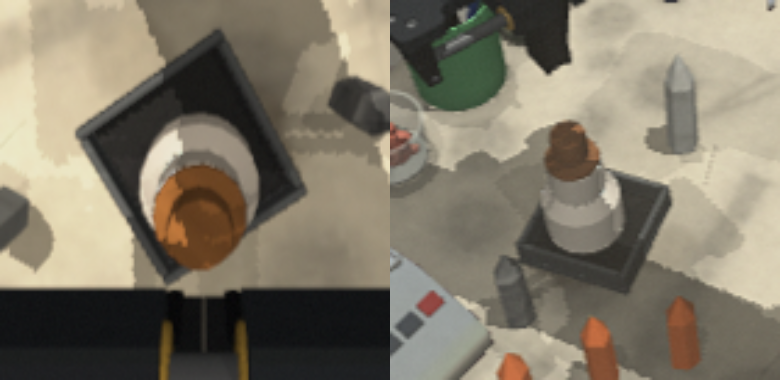

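The stopper is seated. Its flange rests on the rim at about (572,160) in the right crop, and its top is at 0.1155, against 0.116 for flush. Both towers are standing and the gripper is clear.

```bash
python3 -c "
from plant import ticket
print(ticket.close_job())"
```

```text
the job is handed in; nothing more can be done
None
```

The job is handed in: I let go of the stopper on the seal, about 8.5 mm proud, then pushed it flush from above at no more than 17 N as read between steps, and both towers are standing (14.6 s of the 58 s used).

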